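# Open the tester case, try the battery cover and hold it open

### The job

Lift the lid of the tester's carrying case until it rests back on its stop. Then, with the release still in its starting place, tug the battery cover up to feel whether it is caught; if it is, slide the release away from the cover to free it and try again. Finish while holding the sprung cover open with the fingers, about 60 degrees up or more, with the lid still open, and leave the other things on the bench and in the case where they are.

Things in the scene. Friction and masses are not known exactly. Their poses are not given: they have to be found in the camera images.
- case: portable tester in a carrying case, fixed to the bench: grey base 180 (its x) by 240 (its y) by 50 mm high, with a black lid on it. Origin: centre of its underside, on the bench. Its x axis points from the lid's handle side to the lid's hinge side, its z up. The flat deck (top face of the base) is 50 mm above the bench and carries, once the lid is open, the battery cover and the release.
- lid (a joint): angle of the lid (rad): 0 shut, grows as it opens, 1.75 on its stop just past upright, where it stays by its own weight (about 0.45 kg); below about 1.3 it falls shut. The hinge axis is the case's y axis through point lid_hinge. The lid is a black shell 180 by 240 mm, 50 mm high, from 55 to 105 mm above the bench when shut.
- lid_bar (a point): middle of the steel bar of the lid's handle: a round bar 10 mm thick, 110 mm long, parallel to the lid's hinge (case y), carried by an arm at each end, its centre 45 mm in front of the lid's front wall. 77 mm above the bench when shut; in the case frame at (-135, 0, 77) mm when shut. The bar can turn between the fingers as the lid swings.
- lid_hinge (a point): point on the lid's hinge axis, middle of its length; at (90, 0, 55) mm in the case frame.
- cover (a joint): angle of the battery cover (rad): 0 shut, grows as it opens, 1.4 at most. A spring pulls it shut (about 2 to 4 N at the handle), so it must be held. A hidden catch under the deck may or may not be holding it at the start: if caught, it has only about 0.07 rad of play (handle rises about 5 mm) and then stops hard; if free, it just keeps rising. The catch cannot be seen.
- cover_bar (a point): middle of the loop handle of the battery cover: a round steel bar 10 mm thick, 60 mm long, parallel to the cover's hinge (case x), on a post at each end, 34 mm above the cover's top face, over the cover's free edge; its centre is 88 mm above the bench when shut, at (15, -28, 88.5) mm in the case frame. The bar can turn between the fingers as the cover swings. The cover is a grey plate 94 (case x) by 84 (case y) by 4 mm lying on the deck.
- cover_hinge (a point): middle of the battery cover's hinge axis (parallel to the case's x); 18 mm above the cover plate, on two ears; at (15, 50, 70.5) mm in the case frame; the handle lies towards the case's -y. Opening swings the handle in an arc of 80 mm radius about this axis, up and towards the case's +y.
- release (a joint): travel of the release (m): 0 at the start, 0.018 fully slid. It slides along the case's -y, away from the cover, with about 4 N of friction and stays where it is left; fully slid it has drawn the hidden catch clear for good.
- release_knob (a point): upright black block of the release, 24 (case x) by 16 (case y) mm, top 30 mm above the deck; this point is on its axis, 22 mm above the deck; at (-55, -65, 72) mm in the case frame at the start.
- adaptor: loose brass adaptor standing on the deck in the case, 20 mm wide, 26 mm high; origin: centre of its underside. Leave alone.
- multimeter: loose black meter 150 by 80 by 42 mm; origin: centre of its underside. Leave alone.
- screwdriver: loose screwdriver lying on the bench; origin under its middle. Leave alone.
- parts_tray: loose small black tray 120 by 90 by 30 mm; origin: centre of its underside. Leave alone.
- spool: loose steel cylinder, 56 mm wide and 45 mm high; origin: centre of its underside. Leave alone.
- pen_cup: loose black cup 72 mm wide and 90 mm high; origin: centre of its underside. Leave alone.
- flux_jar: loose amber jar 48 mm wide and 70 mm high; origin: centre of its underside. Leave alone.

How it is judged:
On the way, in this order (a step that is already met when the one before it is completed fails the run):
1. the lid has been lifted back onto its stop (value of joint lid above 1.65 rad), for 0.2 s.
2. the cover has been tugged by the fingers (its play taken up) with the release still in its starting place (value of joint cover above 0.03 rad and contact force between the fingers and cover above 0.5 N and value of joint release below 0.004 m), for 0.1 s.
3. the cover is open (value of joint cover above 0.75 rad), for 0.2 s.
At the end, for the whole second after the job is handed in: the battery cover is held open by the fingers (0.75 rad or more, fingers pressing on it with more than 0.5 N, nothing else propping it), the lid rests on its stop (above 1.65 rad), and no loose thing has moved 40 mm or more (value of joint cover above 0.75 rad and contact force between the fingers and cover above 0.5 N and value of joint lid above 1.65 rad and distance of each of adaptor, multimeter, screwdriver, parts_tray, spool, pen_cup, flux_jar from where it was at the start of the episode below 0.04 m and contact force between each of adaptor, multimeter, screwdriver, parts_tray, spool, pen_cup, flux_jar and cover below 0.1 N); the arm keeps its last pose, push and grip.
It fails at once if a loose thing of the bench or case is shoved 40 mm or more (distance of any of adaptor, multimeter, screwdriver, parts_tray, spool, pen_cup, flux_jar from where it was at the start of the episode above 0.04 m).
It also fails if it takes over 72 s, if anything falls off the work surface, if the arm or the gripper's body presses on something with over 40 N, if the wrist force passes 120 N, or if a joint passes its speed limit or range.

### The arm

A 6-joint arm with a two-finger parallel gripper is mounted at the origin on the work surface. World frame = base frame: x ahead of the robot, y to its left, z up, the work surface at z = 0. Lengths are in m, angles in rad, forces in N, time in s.
With the tool pointing down it reaches from about 0.375 to 0.975 m from the base axis. Payload 3.8 kg.
Tool frame: the origin (TCP) lies at the very end of the fingers, on their centre line; the grasp point (between the pads) lies 19 mm behind it (env.tcp_to_grasp is the distance from the TCP to the grasp point, in m); z points along the fingers, y is the line along which they close (so a half turn about z gives the same grasp; the last joint's range is limited). The gripper opens to 88 mm and grips with 3 to 60 N. Pads are 18 mm wide; open, the fingers measure 123 mm over their backs; the gripper's body (75 mm by 187 mm) begins 45 mm behind the grasp point.
Start: joints at [1.201, 0.264, 1.604, -0, 1.274, -0.037], TCP at [0.221, 0.638, 0.239] pointing down, gripper open.
Joint ranges: [-2.63, 2.63], [-0.94, 2.18], [0.31, 2.57], [-1.31, 4.45], [0, 2.66], [-2.55, 2.55]. Speed limits (rad/s): [2.57, 2.57, 3.14, 3.14, 3.14, 3.14].

### API

Orientations are given as a unit quaternion [w, x, y, z].
In Python, from workcell import env gives the robot as it stands.
- The arm moves only by the tool drive_tool, never from a script. Its argument "increments" is a list that holds one entry, the list of rows, each a list of 4 numbers: the shift along the tool's x, y, z in mm, then the turn about the tool's z in degrees. A call has 1 to 12 rows; each row is the pose to reach, as a shift and turn from the pose commanded when the call began, along the tool's axes at that moment; what a row does not reach only later rows make up. A row lasts 1/12 s, in which the tool goes at most 41.7 mm and 7.16 degrees, less where a joint would pass 70% of its speed; a pose out of reach is approached as far as the arm can. A call with a gripper value outside its range is refused whole. "fingers" is the opening in per cent of the stroke, from 0 (shut) to 100 (fully open), set as the call begins (left out, the last holds). The fingers move at their own pace and stop on an object; the grip force is fixed at half the most. Time passes only in rows, so rows that repeat a pose let the fingers close. It gives the time, the measured TCP pose, the force, the opening and the grip force at its end, in the units of the state.
- env.observe(): the state, without advancing time (a new reading comes with each control period).
- env.camera(name): name is "scene" or "top" or "wrist"; returns (picture, depth): 420x560x3 uint8, red, green, blue; 420x560 float32, m along the optical axis (not along the pixel's ray), 0 where there is no reading.
- env.get_calibration(name): a dict with "vfov" (degrees; the focal length in pixels is half the picture's height over the tangent of half this angle, whatever the lens; pixels are square), "cx", "cy" (the principal point, pixels), "k1" (the pictures are not rectified: a ray, as slopes to the right and down, at radius r is drawn at 1 + k1 r^2 times it, then the intrinsics apply), "rvec" (rotation vector, rad) and "tvec" (3), from world to camera coordinates, as OpenCV has them; the wrist camera has in their place "T_tool_cam" (4x4, takes a point from camera to tool coordinates, whose origin is the TCP and whose axes are the flange's). Camera axes: x right, y down, z forward; pixel columns grow to the right and rows downward; lengths in m; the calibration is good to about 2 mm. A picture is of the moment at which its call begins: read the wrist's pose just before it. get_calibration takes no time and is no camera call.
- env.sign_off(): hands the job in; it is judged then, once.
The state is a dict: "time": time; "qpos": joint angles; "qd": joint speeds; "joint_efforts": joint torques, N m; "position": TCP position; "eef_rot": TCP orientation; "wrist_force": force on the tool from outside, world axes, zero at the start; "ft_torque": the same for the moment, N m; "width": finger opening in m; "finger_force": force on a finger pad.
Only numpy, scipy, OpenCV 4.12 (cv2) and the standard library are available. Lean on these libraries where they do the work, as an engineer would, in place of code of your own. Each camera call takes 0.05 s, during which the arm holds its last target. There are 200 camera calls.

## Working session

There is one attempt and no reset: what is moved stays moved. The work goes in short steps, Python scripts to look and compute and a tool call to move; the robot and the scene stay as the last step left them, time stands still between calls to the robot, and variables do not carry over. Pictures are saved under pics/ and viewed, at most 10 in all, crops included, and the job is handed in when it is done.

Besides the shell and the picture viewer there is one more tool, called after "Call:" by a JSON object that holds its "api" and its "payload", one argument or row to a line. drive_tool: Moves the arm, as the interface text tells. Its arguments: {"type":"object","properties":{"increments":{"type":"array"},"fingers":{"type":"number"}},"required":["increments"]}

```bash
ls; mkdir -p pics; cat > h.py <<'E'
import numpy as np, cv2
from workcell import env
from scipy.spatial.transform import Rotation as R
def cam(n):
    s=env.observe(); im,d=env.camera(n); return s,im,d
def pose(n,s=None):
    c=env.get_calibration(n)
    if n=='wrist':
        q=s['eef_rot']; T=np.eye(4); T[:3,:3]=R.from_quat([q[1],q[2],q[3],q[0]]).as_matrix(); T[:3,3]=s['position']
        return c,T@np.array(c['T_tool_cam'])
    Rm=cv2.Rodrigues(np.array(c['rvec'],float))[0]; T=np.eye(4); T[:3,:3]=Rm.T; T[:3,3]=-Rm.T@np.array(c['tvec']).ravel(); return c,T
def slopes(c,uv):
    f=210/np.tan(np.radians(c['vfov'])/2); uv=np.atleast_2d(uv).astype(float)
    p=(uv-[c['cx'],c['cy']])/f; q=p.copy()
    for _ in range(20): q=p/(1+c['k1']*(q**2).sum(1,keepdims=True))
    return q
def points(c,T,d):  # world xyz per pixel
    h,w=d.shape; v,u=np.mgrid[:h,:w]; q=slopes(c,np.c_[u.ravel(),v.ravel()])
    P=np.c_[q,np.ones(len(q))]*d.reshape(-1,1); return (P@T[:3,:3].T+T[:3,3]).reshape(h,w,3)
def onplane(c,T,uv,z):
    q=slopes(c,uv); r=np.c_[q,np.ones(len(q))]@T[:3,:3].T; return T[:3,3]+r*((z-T[2,3])/r[:,2:])
E
python3 - <<'E'
from h import *
s=env.observe(); print(s)
for n in ('top','scene'):
    s,im,d=cam(n); c,T=pose(n); print(n,c,T[:3,3]); np.savez(f'{n}0.npz',im=im,d=d)
    cv2.imwrite(f'pics/{n}0.png',im[:,:,::-1])
E
```

```text
pics
{'time': 0.0, 'qpos': array([ 1.20110152e+00,  2.64749601e-01,  1.60534758e+00, -3.33097433e-06,
        1.27370914e+00, -3.68981327e-02]), 'qd': array([ 0.00060368,  0.00035658, -0.0014807 ,  0.00133506,  0.00047789,
        0.00014172]), 'joint_efforts': array([-5.23461204e-04, -5.02128017e+01, -3.56865907e+01,  7.27243535e-02,
        2.94299168e-02, -1.66548989e-04]), 'position': array([0.22026111, 0.63730694, 0.23740467]), 'eef_rot': array([-2.21910183e-04,  1.65630932e-01,  9.86187188e-01, -1.08436506e-03]), 'wrist_force': array([-0.45314076, -0.04693924,  0.76850685]), 'ft_torque': array([-0.01815196,  0.08151273,  0.01061144]), 'finger_force': 0.0, 'width': 0.08843192562596472}
top {'vfov': 48.367922580580455, 'cx': 281.6711205020406, 'cy': 211.3173341598693, 'k1': -0.0932644434920168, 'rvec': array([ 2.16351738, -2.21118777,  0.08522146]), 'tvec': array([-0.01716959,  0.55498253,  1.19828791])} [ 0.46682224 -0.02123309  1.23524106]
scene {'vfov': 47.42991906345243, 'cx': 281.9902784091778, 'cy': 204.2170375262532, 'k1': -0.0033201336557929294, 'rvec': array([ 1.4782705 ,  2.18664126, -0.82641024]), 'tvec': array([ 0.20784998, -0.34212598,  1.76751767])} [1.37798215 0.3614138  1.12023022]
```

View pics/top0.png

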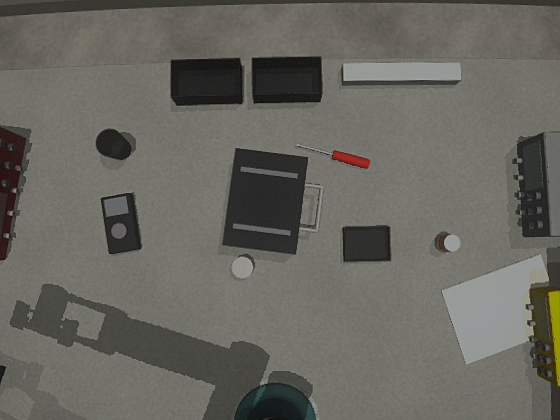

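View pics/scene0.png

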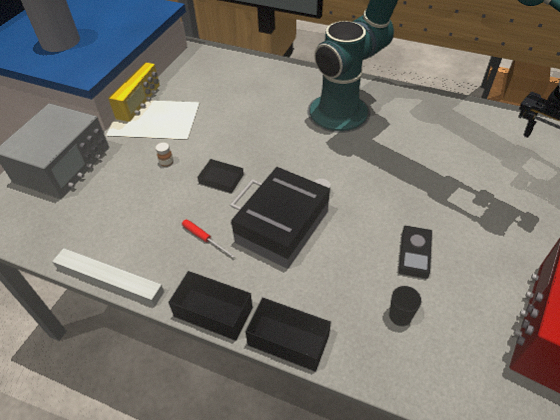

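The top view shows the shut case at about (265,200), with its handle to the right at (312,208), the spool at (242,267), the tray at (367,243) and the screwdriver at (335,155). Next I measure the case.

```bash
cat > m.py <<'E'
from h import *
c,T=pose('top'); z=np.load('top0.npz'); im,d=z['im'],z['d']; P=points(c,T,d)
m=((abs(P[...,2]-.105)<.012)&(d>0)).astype(np.uint8); m[:120]=0;m[280:]=0;m[:,:200]=0;m[:,330:]=0
m=cv2.morphologyEx(m,cv2.MORPH_CLOSE,np.ones((9,9)));m=cv2.morphologyEx(m,cv2.MORPH_OPEN,np.ones((9,9)))
cs=max(cv2.findContours(m,0,1)[0],key=cv2.contourArea)[:,0]
w=onplane(c,T,cs,.105); r=cv2.minAreaRect(w[:,:2].astype(np.float32)*1000); print(r,cv2.boxPoints(r))
# handle bar
b=((abs(P[...,2]-.08)<.012)&(d>0)); b[:170]=0;b[245:]=0;b[:,:311]=0;b[:,330:]=0
print('bar',P[b].mean(0),b.sum(),cv2.minAreaRect((P[b][:,:2]*1000).astype(np.float32)))
for n,u in dict(spool=(242,267),tray=(367,243),drv=(350,159),drvtip=(298,146),meter=(121,223),cup=(114,143),jar=(448,242)).items(): print(n,P[u[1],u[0]].round(3))
E
python3 m.py
```

```text
((575.5270385742188, 11.949111938476562), (180.14866638183594, 240.08299255371094), 81.48217010498047) [[443.46808 -59.35148]
 [680.9029  -94.91189]
 [707.586    83.2497 ]
 [470.15118 118.81011]]
bar [ 0.55987305 -0.11892298  0.07996312] 246 ((557.028076171875, -116.73899841308594), (30.255231857299805, 120.30445861816406), 88.35165405273438)
spool [0.413 0.074 0.047]
tray [ 0.467 -0.253  0.003]
drv [ 0.688 -0.211  0.027]
drvtip [ 0.731 -0.077 -0.002]
meter [0.532 0.39  0.031]
cup [0.751 0.42  0.002]
jar [ 0.464 -0.445  0.074]
```

```bash
cat >> h.py <<'E'
C=np.array([.5755,.0119,0]); CX=np.array([.148,.989,0]); CY=np.array([-.989,.148,0])
def case(p): p=np.array(p)/1000; return C+CX*p[0]+CY*p[1]+[0,0,p[2]]
def tocase(p): e=np.array(p)-C; return np.array([e@CX,e@CY,e[2]])*1000
def go(p,close=None):  # shift (mm) and turn(deg) to TCP at case point p (mm)
    s=env.observe(); q=s['eef_rot']; Rm=R.from_quat([q[1],q[2],q[3],q[0]]).as_matrix()
    t=0.
    if close is not None:
        v=Rm.T@close; t=np.degrees(np.arctan2(-v[0],v[1])); t=(t+90)%180-90
    print('shift',(Rm.T@(case(p)-s['position'])*1000).round(1),'turn',round(t,1),'t',s['time'],'q6',s['qpos'][5].round(2),'tcp case',tocase(s['position']).round(1),'F',s['wrist_force'].round(1)); return Rm
E
python3 -c "
from h import *
go([-138,0,200],CX)"
```

```text
shift [-565.3 -610.7   38.7] turn -10.6 t 0.1 q6 -0.04 tcp case [566.  443.9 237.5] F [ 0.9  0.6 -0.3]
```

Call:
{"api": "drive_tool", "payload": {
  "increments": [
    [[-25, -27, 2, -1], [-52, -56, 4, -3], [-79, -85, 6, -5], [-106, -114, 8, -7], [-133, -143, 10, -9], [-160, -172, 12, -10.6], [-187, -201, 14, -10.6], [-214, -230, 16, -10.6], [-241, -259, 18, -10.6], [-268, -288, 20, -10.6], [-295, -317, 20, -10.6], [-310, -335, 20, -10.6]]
  ],
  "fingers": 34
}}

```text
time: 1.1
position: [0.4045, 0.2168, 0.2182]
eef_rot: [-0.0, 0.075, 0.997, -0.001]
wrist_force: [0.8, -0.2, -0.5]
width: 0.03
finger_force: 0.0
```

```bash
python3 -c "
from h import *
go([-138,0,200],CX)"
```

```text
shift [-199.6 -315.2   18.7] turn -0.0 t 1.1 q6 -0.98 tcp case [177.4 199.4 218.2] F [ 0.8 -0.2 -0.5]
```

Call:
{"api": "drive_tool", "payload": {
  "increments": [
    [[-20, -31, 2, 0], [-40, -63, 4, 0], [-60, -95, 6, 0], [-80, -126, 8, 0], [-100, -158, 10, 0], [-120, -190, 12, 0], [-140, -221, 14, 0], [-160, -253, 16, 0], [-180, -284, 18, 0], [-194, -306, 18, 0], [-199, -315, 18, 0], [-199, -315, 18, 0]]
  ]
}}

```text
time: 2.1
position: [0.5548, -0.1227, 0.2001]
eef_rot: [-0.0, 0.075, 0.997, -0.0]
wrist_force: [0.3, -0.0, 0.5]
width: 0.0301
finger_force: 0.0
```

```bash
python3 - <<'E'
from h import *
go([-136,0,60],CX)
s,im,d=cam('wrist'); c,T=pose('wrist',s); P=points(c,T,d); cv2.imwrite('pics/w1.png',im[:,:,::-1])
Q=(P-C)@np.c_[CX,CY,[0,0,1]]*1000
m=(d>0)&(abs(Q[...,2]-79)<8)&(Q[...,0]<-120)&(Q[...,0]>-155)&(abs(Q[...,1])<45)
print(m.sum(),Q[m].mean(0),Q[m].min(0),Q[m].max(0))
E
```

```text
shift [ -0.7   0.3 140.1] turn -0.1 t 2.1 q6 -1.68 tcp case [-136.2    0.6  200.1] F [ 0.3 -0.   0.5]
1091 [-136.35441923    1.74748221   81.33468714] [-141.16015862  -44.98621083   76.16274868] [-131.21079647   44.91205219   84.01332851]
```

View pics/w1.png

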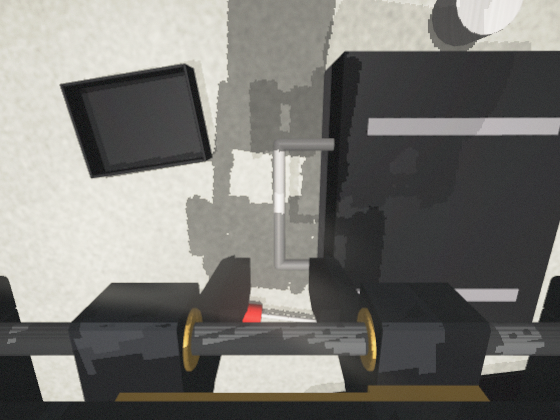

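The wrist view shows the handle bar at (280,205) lying between the finger lines. The measured bar position is 0.2 mm off the TCP in x, so I descend and grip.

Call:
{"api": "drive_tool", "payload": {
  "increments": [
    [[0, 0, 25, 0], [0, 0, 55, 0], [0, 0, 85, 0], [0, 0, 110, 0], [0, 0, 130, 0], [0, 0, 141, 0], [0, 0, 141, 0]]
  ]
}}

```text
time: 2.73
position: [0.5516, -0.1185, 0.0569]
eef_rot: [-0.003, 0.073, 0.997, 0.001]
wrist_force: [0.5, -0.1, 0.4]
width: 0.0295
finger_force: 0.0
```

Call:
{"api": "drive_tool", "payload": {
  "increments": [
    [[0, 0, 0, 0], [0, 0, 0, 0], [0, 0, 0, 0], [0, 0, 0, 0], [0, 0, 0, 0], [0, 0, 0, 0]]
  ],
  "fingers": 0
}}

```text
time: 3.23
position: [0.5556, -0.1231, 0.0617]
eef_rot: [0.002, 0.074, 0.997, -0.002]
wrist_force: [-1.9, -6.8, -0.4]
width: 0.0087
finger_force: 29.9
```

```bash
python3 - <<'E'
from h import *
go([-136,0,60],CX)
# arc of lid: tool y=+caseX, tool z=down
h=np.array([90,55]);v=np.array([-135,77])-h
for a in np.radians(np.arange(0,102,4)):
    p=h+np.array([v[0]*np.cos(a)+v[1]*np.sin(a), -v[0]*np.sin(a)+v[1]*np.cos(a)])-[-135,77]
    print(round(np.degrees(a)),p.round(0),end='; ')
E
```

```text
shift [0.3 0.5 1.7] turn 0.1 t 3.2333 q6 -1.68 tcp case [-136.5   -0.3   61.7] F [-1.9 -6.8 -0.4]
0 [0. 0.]; 4 [ 2. 16.]; 8 [ 5. 31.]; 12 [ 9. 46.]; 16 [15. 61.]; 20 [21. 76.]; 24 [28. 90.]; 28 [ 37. 103.]; 32 [ 46. 116.]; 36 [ 56. 128.]; 40 [ 67. 139.]; 44 [ 78. 150.]; 48 [ 91. 160.]; 52 [104. 169.]; 56 [117. 177.]; 60 [132. 184.]; 64 [146. 190.]; 68 [161. 195.]; 72 [176. 199.]; 76 [192. 202.]; 80 [208. 203.]; 84 [223. 204.]; 88 [239. 204.]; 92 [255. 202.]; 96 [270. 199.]; 100 [286. 196.];
```

Call:
{"api": "drive_tool", "payload": {
  "increments": [
    [[0, 2, -16, 0], [0, 5, -31, 0], [0, 9, -46, 0], [0, 15, -61, 0], [0, 21, -76, 0], [0, 28, -90, 0], [0, 37, -103, 0], [0, 46, -116, 0], [0, 56, -128, 0], [0, 67, -139, 0], [0, 78, -150, 0], [0, 91, -160, 0]]
  ]
}}

```text
time: 4.23
position: [0.5693, -0.0336, 0.2245]
eef_rot: [0.003, 0.074, 0.997, -0.003]
wrist_force: [-2.5, -7.2, 7.1]
width: 0.009
finger_force: 30.0
```

Call:
{"api": "drive_tool", "payload": {
  "increments": [
    [[0, 13, -9, 0], [0, 26, -17, 0], [0, 41, -24, 0], [0, 55, -30, 0], [0, 70, -35, 0], [0, 85, -39, 0], [0, 101, -42, 0], [0, 117, -43, 0], [0, 132, -44, 0], [0, 148, -44, 0], [0, 164, -42, 0], [0, 172, -40, 0]]
  ]
}}

```text
time: 5.23
position: [0.5956, 0.1416, 0.2621]
eef_rot: [0.003, 0.073, 0.997, 0.001]
wrist_force: [3.6, 0.8, 3.8]
width: 0.009
finger_force: 30.0
```

```bash
python3 -c "
from h import *
go([150.5,0,253])"
```

```text
shift [ 0.7 19.2  9.1] turn 0.0 t 5.2333 q6 -1.23 tcp case [131.2  -0.7 262.1] F [3.6 0.8 3.8]
```

Call:
{"api": "drive_tool", "payload": {
  "increments": [
    [[0, 4, 1, 0], [0, 8, 2, 0], [0, 12, 3, 0], [0, 15, 4, 0], [0, 18, 4.5, 0], [0, 20, 5, 0], [0, 20, 5, 0]]
  ]
}}

```text
time: 5.82
position: [0.5984, 0.1603, 0.2572]
eef_rot: [0.003, 0.074, 0.997, 0.001]
wrist_force: [5.0, -0.0, 5.5]
width: 0.0091
finger_force: 30.2
```

```bash
python3 -c "
from h import *
go([150.5,0,253])"
```

```text
shift [0.7 0.4 4.2] turn 0.0 t 5.8167 q6 -1.2 tcp case [150.1  -0.7 257.2] F [ 5.  -0.   5.5]
```

Call:
{"api": "drive_tool", "payload": {
  "increments": [
    [[0, 2, 1, 0], [0, 3, 1.5, 0], [0, 3, 1.5, 0], [0, 3, 1.5, 0]]
  ]
}}

```text
time: 6.15
position: [0.5984, 0.1604, 0.2571]
eef_rot: [0.003, 0.074, 0.997, -0.001]
wrist_force: [1.5, -7.5, 12.0]
width: 0.0089
finger_force: 30.3
```

Call:
{"api": "drive_tool", "payload": {
  "increments": [
    [[0, 0, 0, 0], [0, 0, 0, 0], [0, 0, 0, 0], [0, 0, 0, 0], [0, 0, -10, 0], [0, 0, -30, 0], [0, 0, -60, 0], [0, 0, -90, 0], [0, 0, -100, 0]]
  ],
  "fingers": 40
}}

```text
time: 6.9
position: [0.5981, 0.1627, 0.3589]
eef_rot: [0.003, 0.074, 0.997, 0.001]
wrist_force: [0.6, 0.1, 0.8]
width: 0.0354
finger_force: 0.0
```

```bash
python3 - <<'E'
from h import *
go([15,-28,200],CY)
s,im,d=cam('top'); c,T=pose('top'); P=points(c,T,d); cv2.imwrite('pics/top1.png',cv2.resize(im[110:290,180:360,::-1],None,fx=3,fy=3))
np.savez('top1.npz',im=im,d=d)
E
```

```text
shift [ -26.8 -138.   158.7] turn -89.9 t 6.9 q6 -1.2 tcp case [152.5  -0.  358.9] F [0.6 0.1 0.8]
```

View pics/top1.png

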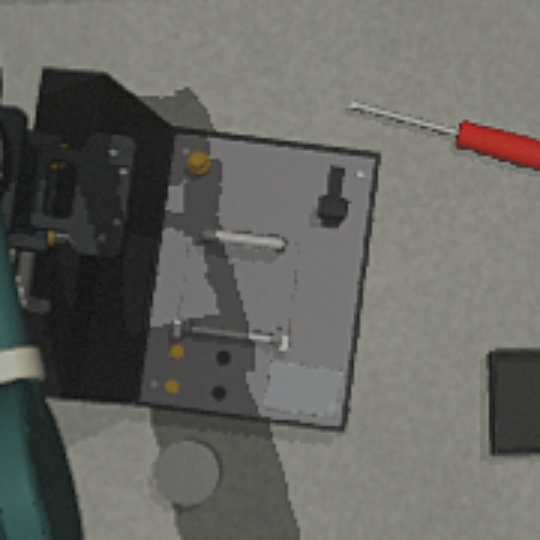

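The lid is open. The crop shows the cover bar from (210,237) to (287,243), the release knob at (333,208) and the adaptor at (198,163), which is clear of the finger path. I turn +90° to keep joint 6 in range, and move over.

Call:
{"api": "drive_tool", "payload": {
  "increments": [
    [[-2, -12, 0, 7], [-4, -24, 0, 14], [-7, -36, 0, 21], [-9, -48, 0, 28], [-12, -60, 0, 35], [-14, -72, 0, 42], [-16, -84, 0, 49], [-19, -96, 0, 56], [-22, -108, 0, 63], [-24, -120, 0, 70], [-26, -132, 0, 77], [-27, -138, 0, 84]]
  ]
}}

```text
time: 7.95
position: [0.6023, 0.0204, 0.3511]
eef_rot: [-0.001, 0.725, 0.689, -0.001]
wrist_force: [-0.1, 0.2, 0.6]
width: 0.0355
finger_force: 0.0
```

Call:
{"api": "drive_tool", "payload": {
  "increments": [
    [[0, 0, 20, 6], [0, 0, 50, 6], [0, 0, 80, 6], [0, 0, 105, 6], [0, 0, 120, 6], [0, 0, 120, 6], [0, 0, 120, 6]]
  ]
}}

```text
time: 8.53
position: [0.6015, 0.0217, 0.2308]
eef_rot: [-0.002, 0.757, 0.653, -0.002]
wrist_force: [0.8, -0.1, 0.8]
width: 0.0357
finger_force: 0.0
```

```bash
python3 - <<'E'
from h import *
s,im,d=cam('wrist'); c,T=pose('wrist',s); P=points(c,T,d); cv2.imwrite('pics/w2.png',im[:,:,::-1])
Q=(P-C)@np.c_[CX,CY,[0,0,1]]*1000; np.save('w2.npy',Q)
m=(d>0)&(Q[...,2]>82)&(Q[...,2]<100)&(abs(Q[...,0]-15)<45)&(abs(Q[...,1]+28)<20)
print('bar',m.sum(),Q[m].mean(0),np.percentile(Q[m],[2,98],axis=0))
m=(d>0)&(Q[...,2]>74)&(Q[...,2]<90)&(abs(Q[...,0]+55)<25)&(abs(Q[...,1]+65)<25)
print('knob',m.sum(),Q[m].mean(0) if m.any() else 0,np.percentile(Q[m],[2,98],axis=0) if m.any() else 0)
go([15,-28,75],CY)
E
```

```text
bar 725 [ 16.55010344 -27.49478308  92.62014607] [[-17.63539513 -32.30691652  88.89203637]
 [ 47.76992712 -23.18960263  94.82872725]]
knob 137 [-51.0681991  -60.98425768  79.45063365] [[-66.36635243 -71.12577738  74.350723  ]
 [-44.84525057 -56.34331619  81.96284623]]
shift [  1.3   2.7 157.8] turn 0.0 t 8.5833 q6 0.14 tcp case [ 13.7 -25.5 232.8] F [-0.1 -0.2  0.2]
```

View pics/w2.png

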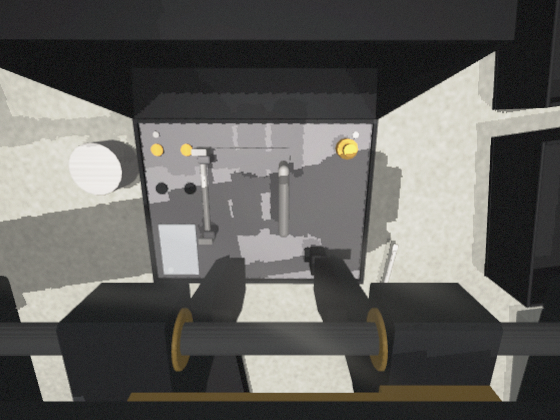

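The wrist view shows the cover bar at (284,200) between the fingers, the knob at (316,258) and the adaptor at (347,149) off to the side. I descend and grip the bar.

Call:
{"api": "drive_tool", "payload": {
  "increments": [
    [[1, 2.4, 25, 0], [1, 2.4, 55, 0], [1, 2.4, 85, 0], [1, 2.4, 115, 0], [1, 2.4, 140, 0], [1, 2.4, 155, 0], [1, 2.4, 159, 0], [1, 2.4, 159, 0], [1, 2.4, 159, 0]]
  ]
}}

```text
time: 9.33
position: [0.6071, 0.0223, 0.0761]
eef_rot: [0.001, 0.757, 0.653, 0.001]
wrist_force: [0.4, 0.1, -0.1]
width: 0.0353
finger_force: 0.0
```

Call:
{"api": "drive_tool", "payload": {
  "increments": [
    [[0, 0, 0, 0], [0, 0, 0, 0], [0, 0, 0, 0], [0, 0, 0, 0], [0, 0, 0, 0], [0, 0, 0, 0]]
  ],
  "fingers": 0
}}

```text
time: 9.83
position: [0.6049, 0.0225, 0.0751]
eef_rot: [-0.001, 0.757, 0.653, -0.0]
wrist_force: [-3.9, 0.9, 5.5]
width: 0.0088
finger_force: 30.0
```

Call:
{"api": "drive_tool", "payload": {
  "increments": [
    [[0, 0, -1, 0], [0, 0, -2, 0], [0, 0, -3, 0], [0, -0.5, -4, 0], [0, -0.5, -4, 0], [0, -0.5, -4, 0]]
  ]
}}

```text
time: 10.33
position: [0.6044, 0.0225, 0.0776]
eef_rot: [-0.001, 0.757, 0.653, -0.0]
wrist_force: [-1.2, 1.4, -3.6]
width: 0.0087
finger_force: 30.0
```

```bash
python3 -c "
from h import *
go([15,-28,73],CY)"
```

```text
shift [0.3 1.  4.6] turn 0.0 t 10.3333 q6 0.14 tcp case [ 14.7 -27.   77.6] F [-1.2  1.4 -3.6]
```

Call:
{"api": "drive_tool", "payload": {
  "increments": [
    [[0, 0, -1, 0], [0, -0.5, -2, 0], [0, -0.5, -3, 0], [0, -0.5, -3, 0], [0, -0.5, -3, 0]]
  ]
}}

```text
time: 10.75
position: [0.6036, 0.0226, 0.0806]
eef_rot: [-0.001, 0.757, 0.653, -0.001]
wrist_force: [-5.4, 3.1, -5.9]
width: 0.009
finger_force: 30.0
```

```bash
python3 -c "
from h import *
go([15,-28,73],CY)"
```

```text
shift [0.3 1.9 7.6] turn 0.0 t 10.75 q6 0.14 tcp case [ 14.7 -26.2  80.6] F [-5.4  3.1 -5.9]
```

Call:
{"api": "drive_tool", "payload": {
  "increments": [
    [[0, -0.3, -1, 0], [0, -0.6, -2, 0], [0, -1, -3, 0], [0, -1, -4, 0], [0, -1, -4, 0]]
  ]
}}

```text
time: 11.17
position: [0.6023, 0.0227, 0.0846]
eef_rot: [-0.001, 0.757, 0.653, -0.001]
wrist_force: [-5.6, 2.9, -6.7]
width: 0.0087
finger_force: 30.0
```

```bash
python3 -c "
from h import *
go([15,-28,73],CY)"
```

```text
shift [ 0.3  3.1 11.5] turn 0.0 t 11.1667 q6 0.14 tcp case [ 14.7 -24.9  84.6] F [-5.6  2.9 -6.7]
```

The bar has already risen 9.5 mm at a steady ~6 N, past the 5 mm play, so the cover looks free. I'll follow its arc and check that it still follows.

```bash
python3 -c "
import numpy as np
for a in range(20,90,4):
    r=np.radians(a); print(a,(-(80*(np.cos(np.radians(20.1))-np.cos(r)))).round(1),(-(80*np.sin(r)-27.5)).round(1),end='; ')"
```

```text
20 0.0 0.1; 24 -2.0 -5.0; 28 -4.5 -10.1; 32 -7.3 -14.9; 36 -10.4 -19.5; 40 -13.8 -23.9; 44 -17.6 -28.1; 48 -21.6 -32.0; 52 -25.9 -35.5; 56 -30.4 -38.8; 60 -35.1 -41.8; 64 -40.1 -44.4; 68 -45.2 -46.7; 72 -50.4 -48.6; 76 -55.8 -50.1; 80 -61.2 -51.3; 84 -66.8 -52.1; 88 -72.3 -52.5;
```

Call:
{"api": "drive_tool", "payload": {
  "increments": [
    [[0, -1.2, -3, 0], [0, -2.5, -6, 0], [0, -4, -10, 0], [0, -4, -10, 0], [0, -4, -10, 0]]
  ]
}}

```text
time: 11.58
position: [0.5982, 0.0233, 0.0949]
eef_rot: [-0.001, 0.757, 0.653, -0.001]
wrist_force: [-4.6, 3.3, -7.5]
width: 0.0088
finger_force: 30.0
```

```bash
python3 - <<'E'
from h import *
go([15,-28,73],CY)
s,im,d=cam('wrist'); cv2.imwrite('pics/w3.png',im[:,:,::-1])
E
```

```text
shift [ 0.3  7.3 21.9] turn 0.0 t 11.5833 q6 0.14 tcp case [ 14.7 -20.8  94.9] F [-4.6  3.3 -7.5]
```

View pics/w3.png

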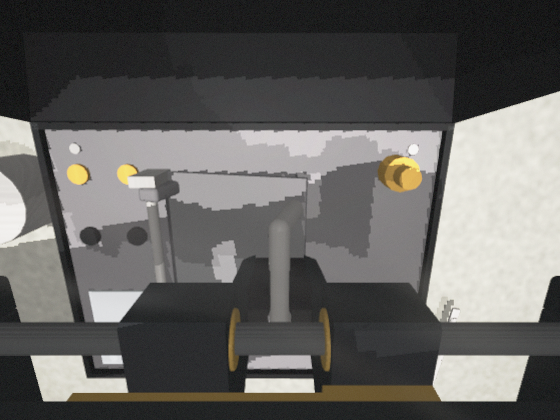

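The bar is still in the fingers at (280,270), and the cover edge has lifted about 20 mm. The cover is free, so the release stays where it is and I continue along the arc.

Call:
{"api": "drive_tool", "payload": {
  "increments": [
    [[0, -3, -5, 0], [0, -6, -9.5, 0], [0, -9.5, -14, 0], [0, -13, -18, 0], [0, -17, -22, 0], [0, -21.5, -25.5, 0], [0, -26, -28.5, 0], [0, -30.5, -31.5, 0], [0, -35.5, -34.5, 0], [0, -35.5, -34.5, 0]]
  ]
}}

```text
time: 12.47
position: [0.5656, 0.0283, 0.1316]
eef_rot: [0.001, 0.757, 0.653, 0.002]
wrist_force: [2.6, 1.4, -6.1]
width: 0.009
finger_force: 30.0
```

Call:
{"api": "drive_tool", "payload": {
  "increments": [
    [[0, -2.5, -1.2, 0], [0, -5, -2.2, 0], [0, -10, -4, 0], [0, -15.5, -5.5, 0], [0, -21, -7, 0], [0, -24, -7.5, 0], [0, -24, -7.5, 0], [0, -24, -7.5, 0], [0, -24, -7.5, 0]]
  ]
}}

```text
time: 13.22
position: [0.5448, 0.0315, 0.1407]
eef_rot: [0.003, 0.757, 0.653, 0.003]
wrist_force: [6.1, -0.5, 1.7]
width: 0.009
finger_force: 30.0
```

```bash
python3 - <<'E'
from h import *
go([15,-28,73],CY)
ims=[cam(n)[1] for n in ('scene','wrist')]
cv2.imwrite('pics/end.png',np.vstack([cv2.resize(ims[0][140:290,200:360,::-1],(560,300)),cv2.resize(ims[1][:,:,::-1],(400,300),interpolation=3) if 0 else cv2.copyMakeBorder(cv2.resize(ims[1][:,:,::-1],(400,300)),0,0,0,160,0)]))
E
```

```text
shift [ 0.1 60.6 68.2] turn 0.0 t 13.2167 q6 0.16 tcp case [ 14.8  33.3 140.7] F [ 6.1 -0.5  1.7]
```

View pics/end.png

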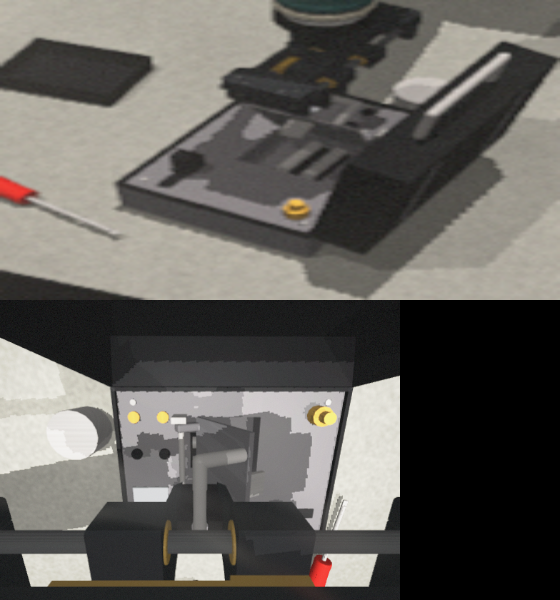

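The battery bay is exposed and the bar sits in the fingers with the cover at about 65°. The lid is back, and the adaptor and spool haven't moved. Handing in.

```bash
python3 -c "
from h import *
print(env.sign_off())"
```

```text
the job is handed in; nothing more can be done
None
```

Job handed in at about 13 s with no verdict returned: the lid is back on its stop, the tug showed the cover was not caught so I left the release alone, and the fingers hold the cover open at about 65° (worked out from the gripper position), with no loose thing seen to move.

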